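# Inch a repaired spindle from the test-bench console

## Task

Bring the spindle test bench up from its sloping console and inch the spindle: switch the control power on by pushing down the end of the black rocker that carries the white line, then start the lubrication by pressing the green button of the green-and-red pair fully in so that it stays in, and then press the white inching button fully in and keep it pressed - the program finishes while still holding it down. The power and the lubrication must still be on at that point. Nothing needs picking up: do not press the red mushroom emergency stop, and leave the loose nut, bearing, rotor sleeve and wrench where they lie, neither picked up nor pushed about.

Things in the scene. Friction and masses are not known exactly. Their poses are not given: they have to be found in the camera images.
- console: Fixed light-grey sloping console, 400 mm wide (y), 240 mm deep (x); origin under its centre on the bench, +x away from the robot, z up. Dark panel: 50 mm high at its near edge (x=-120 mm), rising 15 degrees to 98 mm at x=+60 mm, then a level ledge. 'Into the panel' = (0.259, 0, -0.966) in this frame. Controls stand in a row at x=-35 mm, 90 mm apart; the order of three of them varies.
- power (a joint): Control-power rocker: black V-shaped paddle, 46 mm long up the slope, 26 mm wide, between side cheeks 11 mm high. 0 rad = off: far end (white line) up, near end (white ring) down. 0.42 rad = on: far half down, its face parallel to the panel and 12 mm above it. Stays where it is left (friction, about 2.3 N at the press point).
- power_on_end (a point): Press point on the face of the rocker's far (on) half, 16 mm up the slope from the pivot at the rocker's middle (12 mm above the panel); it moves with the rocker. Off: 18 mm above the panel, the face 24 degrees steeper than the panel; it goes down 6 mm. A fingertip that also covers the near half would block the rocker.
- lube_start (a joint): Green lubrication start button, mechanically interlocked with the red stop button beside it: 0 m = out (not running), 0.007 m = fully in (running). It stays where it is pushed, held by friction (about 3 N to push in, no spring), and pushes the red button out as it goes in.
- lube_start_top (a point): Centre of the flat top of the green button (28 mm diameter, white line on it), on the far (+x) half of the pair's light-grey housing (90 mm along the slope, 50 mm wide, 12 mm high). 22 mm above the panel when out; it is pressed into the panel by 7 mm. The top is parallel to the panel.
- lube_stop_top (a point): Centre of the flat top of the red lubrication stop button (28 mm diameter, white ring on it), 42 mm from the green one, nearer the robot. 15 mm above the panel at the start (in), 22 mm once the green one is in.
- inch (a joint): White inching (hold-to-run) button, spring return: 0 m = out, 0.007 m = fully in. About 1 N to start it, 6 N when fully in.
- inch_top (a point): Centre of the flat top of the white inching button (28 mm diameter in a steel ring 35 mm wide and 6.5 mm high, on a square aluminium plate). 17 mm above the panel when out, pressed into the panel by 7 mm; the top is parallel to the panel.
- inch_unit: The inching button with its plate; origin on the panel surface under the button, axes as the console's.
- estop (a joint): Red mushroom emergency stop, spring return: 0 m = out, 0.006 m = pressed.
- estop_top (a point): Top of the red mushroom emergency stop (40 mm diameter on a yellow disc of 60 mm), 36 mm above the panel, at the console's right (-y) end.
- locknut_mid (a point): Centre of a loose dark steel spindle nut (52 mm diameter, 14 mm high) lying on the ledge behind the panel. To be left alone.
- bearing_mid (a point): Centre of a loose steel bearing ring (80 mm diameter, 18 mm high) lying on the bench to the right (-y) of the console. To be left alone.
- sleeve_mid (a point): Centre of a loose upright grey steel rotor sleeve with two copper bands (56 mm diameter, stepping in to 40 mm near the top, 88 mm high) on the bench to the left (+y) of the console. To be left alone.
- wrench: Loose wrench 150 mm long, lying on the bench between the console and the robot; its length along its own x. To be left alone.

How it is judged:
On the way, in this order (a step that is already met when the one before it is completed fails the run):
1. the control power is switched on (value of joint power above 0.33 rad), for 0.1 s.
2. then the green lubrication button is pressed in, with the power on (value of joint lube_start above 0.0055 m and value of joint power above 0.33 rad), for 0.1 s.
3. then the white inching button is pressed in, with power and lubrication on (all of step 2 and value of joint inch above 0.0045 m), for 0.3 s.
At the end, for the whole second after the job is handed in: The rocker is on (beyond 0.33 of 0.42 rad), the green button is in (beyond 5.5 of 7 mm), the fingers hold the white inching button in (beyond 4.5 of 7 mm, with more than 1.5 N), and the emergency stop is not pressed (all of step 3 and contact force between the fingers and inch_unit above 1.5 N and value of joint estop below 0.002 m); the arm keeps its last pose, push and grip.
It fails at once if the emergency stop is pressed (beyond 2.5 mm) (value of joint estop above 0.0025 m).
It fails at once if the inching button is pressed (beyond 3 mm) while power or lubrication is off (value of joint inch above 0.003 m and (value of joint power below 0.33 rad or value of joint lube_start below 0.0055 m)).
It fails at once if the lubrication is started (green in beyond 4 mm) while the power is off (value of joint lube_start above 0.004 m and value of joint power below 0.33 rad).
It fails at once if the nut, bearing, sleeve or wrench is lifted, carried or pushed more than 20 mm (distance of any of locknut_mid, bearing_mid, sleeve_mid, wrench from where it was at the start of the episode above 0.02 m).
It also fails if it takes over 42 s, if anything falls off the work surface, if the arm or the gripper's body presses on something with over 40 N, if the wrist force passes 120 N, or if a joint passes its speed limit or range.

## Robot

A 6-joint arm with a two-finger parallel gripper is mounted at the origin on the work surface. World frame = base frame: x ahead of the robot, y to its left, z up, the work surface at z = 0. Lengths are in m, angles in rad, forces in N, time in s.
With the tool pointing down it reaches from about 0.35 to 0.775 m from the base axis. Payload 7.3 kg.
Tool frame: the origin (TCP) lies at the very end of the fingers, on their centre line; the grasp point (between the pads) lies 19 mm behind it; z points along the fingers, y is the line along which they close (so a half turn about z gives the same grasp; the last joint's range is limited). The gripper opens to 92 mm and grips with 3 to 60 N. Pads are 19 mm wide; open, the fingers measure 130 mm over their backs; the gripper's body (75 mm by 190 mm) begins 47 mm behind the grasp point.
Start: joints at [1.012, 0.342, 1.524, -0, 1.275, -0.146], TCP at [0.211, 0.481, 0.227] pointing down, gripper open.
Joint ranges: [-2.53, 2.53], [-0.77, 2.02], [0.04, 2.7], [-1, 4.14], [0.28, 2.66], [-3.11, 3.11]. Speed limits (rad/s): [2.57, 2.57, 3.14, 3.14, 3.14, 3.14].

## Interface

Orientations are given as [roll, pitch, yaw] about the fixed x, y, z axes, in that order (R = Rz(yaw) Ry(pitch) Rx(roll)).
In Python, from cell import observe, read_camera, get_calibration, hand_in, search_frame gives the robot as it stands.
- The arm moves only by the tool step_arm, never from a script. Its argument "commands" is a list of rows, each an object with "translation": the shift along the tool's x, y, z in mm, a list of three; "roll": the turn about the tool's z in rad. In form: [{"translation": [x, y, z], "roll": roll}, ...]. A call has 1 to 20 rows; each row shifts and turns the commanded pose from where the row before left it, along the tool's axes as they then stand; what a row does not reach is not made up. A row lasts 1/12 s, in which the tool goes at most 41.7 mm and 7.16 degrees, less where a joint would pass 70% of its speed; a pose out of reach is approached as far as the arm can. A call is refused whole if a number of a shift passes 41.7 or a number of a turn 0.125, either way. A call with a gripper value outside its range is refused whole. "fingers" is the opening, from 0 (shut) to 1 (fully open), set as the call begins (left out, the last holds). The fingers move at their own pace and stop on an object; "grip_force" is the grip in N (left out, the last holds). Time passes only in rows, so rows that do not move let the fingers close. It gives the time, the measured TCP pose, the force, the opening and the grip force at its end, in the units of the state.
- observe(): the state, without advancing time (a new reading comes with each control period).
- read_camera(name): name is "side" or "top"; returns the picture (480x640x3 uint8, red, green, blue); there is no depth.
- get_calibration(name): a dict with "camera_matrix" (3x3 intrinsics, pixels), "dist_coeffs" ([k1, k2, p1, p2, k3] as OpenCV has them; the pictures are not rectified), "world_from_camera" (4x4, takes a point from camera to world coordinates). Camera axes: x right, y up, looking along -z (the intrinsics and any distortion apply to the point x, -y, -z); pixel columns grow to the right and rows downward; lengths in m; the calibration is good to about 2 mm. A picture is of the moment at which its call begins. get_calibration takes no time and is no camera call.
- hand_in(): hands the job in; it is judged then, once.
Trained networks look in the newest picture that a camera, given by its name, has taken for a name from the list of things; names that differ only in an ending like _2 or _b are one class to them, and where a whole thing is asked for, a point or a joint stands for the part that bears it (a point fixed in the world has none). Each returns a list of dicts, best first, with "confidence" (0 to 1); they miss things now and then, are a little off and sometimes report something else, mostly with a low value. They report only what shows in the picture. A call takes as long as a camera call.
- search_frame(camera, name): "at" ([x, y, z] in m, in world coordinates, good to about 4 mm: the middle of the surface that is visible of it).
The state is a dict: "time": time; "qpos": joint angles; "qvel": joint speeds; "joint_efforts": joint torques, N m; "tool_pos": TCP position; "tool_rot": TCP orientation; "contact_force": force on the tool from outside, world axes, zero at the start; "torque": the same for the moment, N m; "opening": finger opening in m; "grip_force": force on a finger pad.
Only numpy, scipy, OpenCV 4.12 (cv2) and the standard library are available. Lean on these libraries where they do the work, as an engineer would, in place of code of your own. Each camera call takes 0.05 s, during which the arm holds its last target. There are 200 camera calls.

## Working session

There is one attempt and no reset: what is moved stays moved. The work goes in short steps, Python scripts to look and compute and a tool call to move; the robot and the scene stay as the last step left them, time stands still between calls to the robot, and variables do not carry over. Pictures are saved under pics/ and viewed, at most 10 in all, crops included, and the job is handed in when it is done.

Besides the shell and the picture viewer there is one more tool, called after "Call:" as name(argument=value, ...) on one line, values as JSON. step_arm: Moves the arm, as the interface text tells. Its arguments: {"type":"object","properties":{"commands":{"type":"array"},"fingers":{"type":"number"},"grip_force":{"type":"number"}},"required":["commands"]}

```bash
mkdir -p pics; python3 - <<'E'
from cell import *
import cv2,numpy as np
for c in ("top","side"):
    cv2.imwrite(f"pics/{c}0.png",read_camera(c)[:,:,::-1])
    k=get_calibration(c); print(c,np.round(k["camera_matrix"],1).tolist(),np.round(k["dist_coeffs"],3),np.round(k["world_from_camera"],3).tolist())
    for n in ("console","power_on_end","power","lube_start_top","lube_stop_top","inch_top","inch_unit","estop_top","locknut_mid","sleeve_mid","bearing_mid","wrench"):
        print(n,[(np.round(d["at"],3).tolist(),round(d["confidence"],2)) for d in search_frame(c,n)[:2]])
s=observe();print(s)
E
```

```text
top [[543.4, 0.0, 323.3], [0.0, 543.4, 245.8], [0.0, 0.0, 1.0]] [-0.097  0.     0.     0.     0.   ] [[-0.029, 0.984, -0.175, 0.38], [-0.999, -0.026, 0.021, 0.052], [0.016, 0.175, 0.984, 1.166], [0.0, 0.0, 0.0, 1.0]]
console [([0.601, -0.037, 0.086], 0.94)]
power_on_end [([0.554, -0.077, 0.082], 0.74)]
power [([0.556, -0.078, 0.084], 0.88)]
lube_start_top [([0.557, 0.102, 0.099], 0.49)]
lube_stop_top [([0.518, 0.096, 0.086], 0.52), ([0.551, -0.075, 0.086], 0.48)]
inch_top []
inch_unit []
estop_top [([0.561, -0.168, 0.103], 0.82)]
locknut_mid [([0.675, -0.012, 0.112], 0.61)]
sleeve_mid [([0.537, 0.218, 0.069], 0.64)]
bearing_mid [([0.553, 0.012, 0.088], 0.67), ([0.558, -0.299, 0.019], 0.64)]
wrench [([0.431, -0.063, 0.01], 0.65), ([0.519, 0.097, 0.083], 0.35)]
side [[577.1, 0.0, 328.2], [0.0, 577.1, 243.4], [0.0, 0.0, 1.0]] [-0.134  0.     0.     0.     0.   ] [[0.796, 0.41, -0.446, 0.091], [-0.605, 0.553, -0.572, -0.544], [0.012, 0.725, 0.688, 0.798], [0.0, 0.0, 0.0, 1.0]]
console [([0.574, -0.096, 0.072], 0.84), ([0.558, -0.082, 0.082], 0.61)]
power_on_end [([0.557, -0.084, 0.082], 
[... 589 characters left out ...]
{'time': 1.3, 'qpos': array([ 1.01203714e+00,  3.42000988e-01,  1.52411151e+00, -4.52884002e-05,
        1.27538655e+00, -1.46002752e-01]), 'qvel': array([-3.63822207e-05,  9.21419201e-04, -1.17835839e-04, -1.00580383e-03,
        1.67695053e-04, -7.11354156e-04]), 'joint_efforts': array([-7.52886172e-04, -4.31123757e+01, -2.44477683e+01,  7.18548638e-02,
        4.83290129e-02,  2.58574551e-05]), 'tool_pos': array([0.21059845, 0.48092606, 0.22673597]), 'tool_rot': array([3.14150635e+00, 5.64851947e-05, 2.72884940e+00]), 'contact_force': array([-0.47760628,  0.50338812,  0.1569965 ]), 'torque': array([-0.01372378, -0.01146111,  0.00093005]), 'grip_force': 0.0, 'opening': 0.09166049440899889}
```

View pictures.

View pics/top0.png

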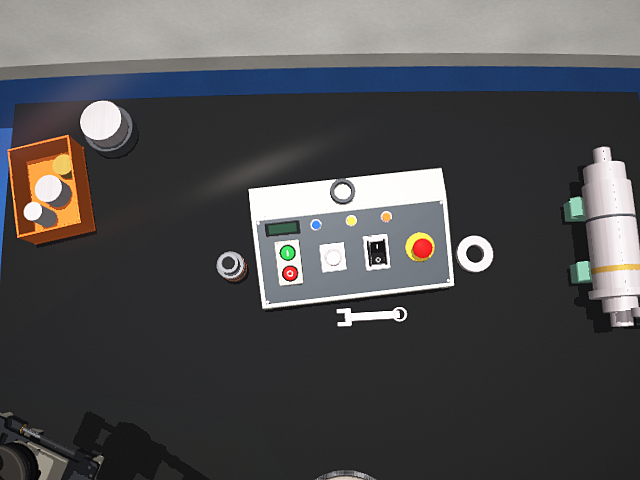

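View pics/side0.png

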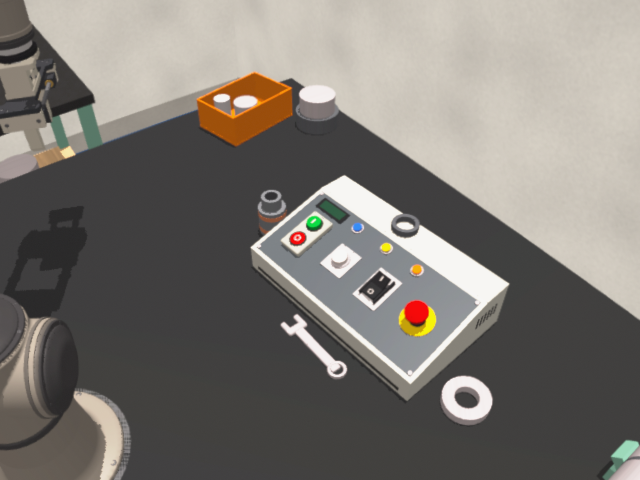

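The top view shows, left to right, the green/red pair (green 288,253; red 290,273), the white button (333,257), the rocker (377,252) and the e-stop (422,248). The wrench is in front and the nut is on the ledge at (343,191). The side view agrees, and the console is yawed slightly. Next I'll fit the console pose from both views.

```bash
cat > h.py <<'E'
import numpy as np,cv2
from cell import *
from scipy.optimize import least_squares
P=np.array
n=P([-.2588,0,.9659]); u=P([.9659,0,.2588])
def loc(y,s,h): return P([-.035,y,.050+.085*np.tan(np.radians(15))])+s*u+h*n
def w(p,q): c,s=np.cos(p[2]),np.sin(p[2]); return P([p[0]+c*q[0]-s*q[1],p[1]+s*q[0]+c*q[1],q[2]])
def proj(k,X):
    M=np.linalg.inv(k["world_from_camera"]); c=(M[:3,:3]@X.T).T+M[:3,3]; c=c*[1,-1,-1]
    return cv2.projectPoints(c.reshape(-1,1,3),np.zeros(3),np.zeros(3),k["camera_matrix"],k["dist_coeffs"])[0].reshape(-1,2)
E
cat > fit.py <<'E'
from h import *
def blob(img,m,c,r=14):
    y,x=np.mgrid[:480,:640]; m=m&(abs(x-c[0])<r)&(abs(y-c[1])<r)
    m=cv2.morphologyEx(m.astype(np.uint8),cv2.MORPH_CLOSE,np.ones((7,7)))
    k,l,s,ce=cv2.connectedComponentsWithStats(m); i=1+np.argmax(s[1:,4]); x0,y0,ww,hh=s[i,:4]
    return P([x0+(ww-1)/2,y0+(hh-1)/2]),s[i].tolist()
guess={"top":dict(g=(288,253),r=(290,273)),"side":dict(g=(314,222),r=(298,238))}
man={"top":{"w":(333.5,256.5),"c1":(249,189),"c2":(442,168.5)},"side":{"w":(340.5,257),"c1":(344,177),"c2":(508,286)}}
L=dict(g=loc(.135,.021,.022),r=loc(.135,-.021,.015),w=loc(.045,0,.017),c1=P([.12,.2,.098]),c2=P([.12,-.2,.098]))
cams={};obs=[]
for c in guess:
    im=cv2.imread(f"pics/{c}0.png").astype(int); B,G,R=im[...,0],im[...,1],im[...,2]
    cams[c]=get_calibration(c)
    for k in "gr":
        m=(G>R+40)&(G>B+40) if k=="g" else (R>G+60)&(R>B+60)
        p,s=blob(im,m,guess[c][k]); print(c,k,p,s); obs.append((c,k,p))
    for k,p in man[c].items(): obs.append((c,k,P(p)))
def res(p): return np.concatenate([proj(cams[c],w(p,L[k])[None])[0]-o for c,k,o in obs])
s=least_squares(res,[.59,-.03,.1],loss="soft_l1"); print(s.x); 
for o,r in zip(obs,res(s.x).reshape(-1,2)): print(o[0],o[1],r.round(1))
p=s.x
for k,q in dict(power_on=loc(-.045,.016,.018),power_mid=loc(-.045,0,.012),green=L["g"],white=L["w"],estop=loc(-.135,0,.036)).items(): print(k,w(p,q).round(4))
for c in cams: print(c,proj(cams[c],P([w(p,loc(-.045,0,.012)),w(p,loc(-.135,0,.036))])).round(1).tolist())
im=[cv2.resize(cv2.imread("pics/top0.png")[225:295,265:455],None,fx=4,fy=4),cv2.resize(cv2.imread("pics/side0.png")[200:320,270:460],None,fx=4,fy=4)]
cv2.imwrite("pics/crop.png",np.vstack(im)[:760]); cv2.imwrite("pics/crop.png",cv2.resize(np.vstack(im),(600,600)))
E
python3 fit.py
```

```text
top g [287.  252.5] [280, 246, 15, 14, 162]
top r [289.5 273. ] [283, 266, 14, 15, 161]
side g [313.5 222.5] [306, 216, 16, 14, 175]
side r [297.5 238. ] [290, 232, 16, 13, 164]
[ 0.58951849 -0.03300455  0.08523282]
top g [1.  0.3]
top r [0.9 0.2]
top w [0.3 1.5]
top c1 [ 0.2 -0.2]
top c2 [0.3 0.1]
side g [-0.2 -1.4]
side r [-0.2 -0.4]
side w [-1.5 -1.2]
side c1 [ 0.6 -1.7]
side c2 [ 0.9 -1.1]
power_on [ 0.5692 -0.0799  0.0943]
power_mid [ 0.5554 -0.0811  0.0844]
green [0.5577 0.0998 0.0995]
white [0.5464 0.0085 0.0892]
estop [ 0.5569 -0.1713  0.1075]
top [[377.8, 252.8], [424.2, 249.0]]
side [[376.1, 285.9], [415.4, 309.7]]
```

View pics/crop.png

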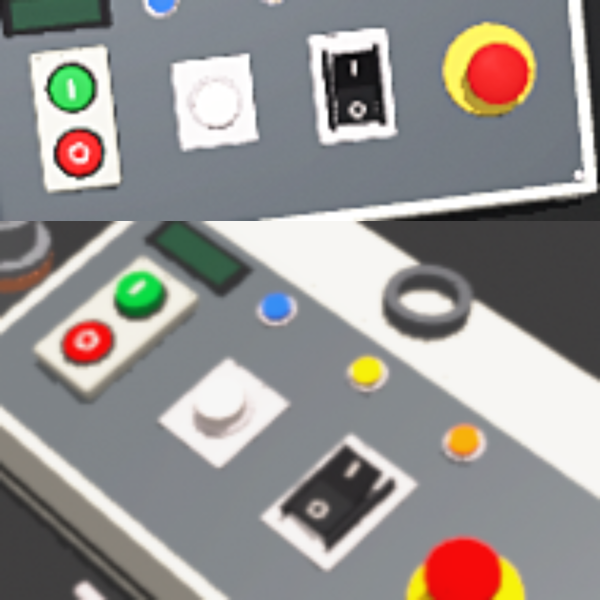

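The blob and corner fit agrees with the crop: the rocker's white-line end is the far one. I'll turn the tool and shut the fingers while a script works out the moves.

Call:
step_arm(commands=[{"translation": [0, 0, 0], "roll": -0.125}, {"translation": [0, 0, 0], "roll": -0.125}, {"translation": [0, 0, 0], "roll": -0.125}, {"translation": [0, 0, 0], "roll": -0.123}, {"translation": [0, 0, 0], "roll": 0}, {"translation": [0, 0, 0], "roll": 0}], fingers=0, grip_force=20)

```text
time: 1.8
tool_pos: [0.2106, 0.4809, 0.2267]
tool_rot: [3.142, 0.0, -3.06]
contact_force: [0.3, -0.9, 0.1]
opening: 0.0563
grip_force: 0.0
```

```bash
cat > go.py <<'E'
from h import *
from scipy.spatial.transform import Rotation as Ro
p=P([.5895,-.0330,.0852])
T={"power":(-.045,.0195,.012),"green":(.135,.029,.015),"white":(.045,.008,.010)}
def tip(k,up): y,s,h=T[k]; return w(p,loc(y,s,h+up)+P([-.0095,0,0]))
s=observe(); R=Ro.from_euler("xyz",s["tool_rot"]).as_matrix()
print(s["time"],s["tool_pos"].round(4),s["tool_rot"].round(4),s["opening"],s["contact_force"].round(1))
for k in T:
    for up in (.03,.0): print(k,up,tip(k,up).round(4),"move mm",(R.T@(tip(k,up)-s["tool_pos"])*1000).round(1))
print("into",(R.T@(-(w([0,0,p[2]],n)))).round(3))
E
python3 go.py
```

```text
1.8 [0.2106 0.4809 0.2267] [ 3.1415e+00  1.0000e-04 -3.0601e+00] 0.056324925946096865 [ 0.3 -0.9  0.1]
power 0.03 [ 0.5569 -0.0809  0.1184] move mm [-299.4 -588.2  108.3]
power 0.0 [ 0.5647 -0.0803  0.0894] move mm [-307.2 -588.2  137.3]
green 0.03 [0.55   0.0991 0.1237] move mm [-307.2 -408.2  103. ]
green 0.0 [0.5577 0.0998 0.0948] move mm [-314.9 -408.1  132. ]
white 0.03 [0.5387 0.0078 0.1135] move mm [-288.5 -498.2  113.2]
white 0.0 [0.5465 0.0085 0.0845] move mm [-296.3 -498.2  142.2]
into [-0.259  0.001  0.966]
```

Call:
step_arm(commands=[{"translation": [-16.6, -32.7, 0], "roll": 0}, {"translation": [-16.6, -32.7, 0], "roll": 0}, {"translation": [-16.6, -32.7, 0], "roll": 0}, {"translation": [-16.6, -32.7, 0], "roll": 0}, {"translation": [-16.6, -32.7, 0], "roll": 0}, {"translation": [-16.6, -32.7, 0], "roll": 0}, {"translation": [-16.6, -32.7, 0], "roll": 0}, {"translation": [-16.6, -32.7, 0], "roll": 0}, {"translation": [-16.6, -32.7, 0], "roll": 0}, {"translation": [-16.6, -32.7, 0], "roll": 0}, {"translation": [-16.6, -32.7, 0], "roll": 0}, {"translation": [-16.6, -32.7, 0], "roll": 0}, {"translation": [-16.6, -32.7, 0], "roll": 0}, {"translation": [-16.6, -32.7, 0], "roll": 0}, {"translation": [-16.6, -32.7, 0], "roll": 0}, {"translation": [-16.6, -32.7, 0], "roll": 0}, {"translation": [-16.6, -32.7, 0], "roll": 0}, {"translation": [-16.6, -32.7, 0], "roll": 0}, {"translation": [0, 0, 0], "roll": 0}])

```text
time: 3.38
tool_pos: [0.5609, -0.0857, 0.226]
tool_rot: [-3.139, 0.001, -3.065]
contact_force: [-0.9, 1.1, -0.8]
opening: 0.0002
grip_force: 0.0
```

Call:
step_arm(commands=[{"translation": [0, 0, 25], "roll": 0}, {"translation": [0, 0, 25], "roll": 0}, {"translation": [0, 0, 25], "roll": 0}, {"translation": [0, 0, 25], "roll": 0}, {"translation": [0, 0, 8], "roll": 0}, {"translation": [0, 0, 0], "roll": 0}, {"translation": [0, 0, 0], "roll": 0}])

```text
time: 3.97
tool_pos: [0.5588, -0.08, 0.1194]
tool_rot: [-3.142, 0.0, -3.058]
contact_force: [0.3, 1.5, 0.4]
opening: 0.0004
grip_force: 0.0
```

```bash
python3 go.py; python3 - <<'E'
from h import *
im=[cv2.resize(read_camera(c)[a:a+100,b:b+200,::-1],None,fx=3,fy=3) for c,a,b in(("side",220,270),("top",200,280))]
cv2.imwrite("pics/p1.png",np.vstack(im))
E
```

```text
3.9667 [ 0.5588 -0.08    0.1194] [-3.1415e+00  5.0000e-04 -3.0577e+00] 0.00040307574301209795 [0.3 1.5 0.4]
power 0.03 [ 0.5569 -0.0809  0.1184] move mm [ 1.9 -0.8  1. ]
power 0.0 [ 0.5647 -0.0803  0.0894] move mm [-5.8 -0.8 30. ]
green 0.03 [0.55   0.0991 0.1237] move mm [ -6.3 179.2  -4.4]
green 0.0 [0.5577 0.0998 0.0948] move mm [-14.  179.3  24.6]
white 0.03 [0.5387 0.0078 0.1135] move mm [12.6 89.2  5.9]
white 0.0 [0.5465 0.0085 0.0845] move mm [ 4.9 89.2 34.9]
into [-0.258  0.     0.966]
```

View pics/p1.png

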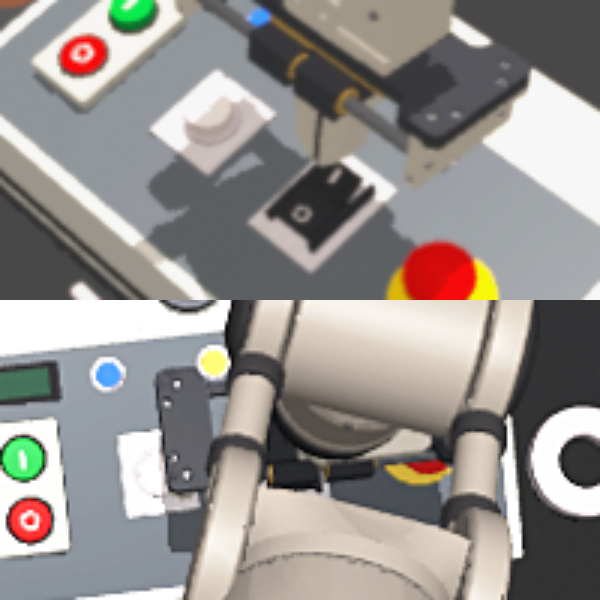

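The shut fingers are above the rocker's far half and clear of the e-stop. The side crop shows the tip near (325,155) with the rocker below it. I'll descend along the panel normal.

Call:
step_arm(commands=[{"translation": [-1.5, -0.8, 6], "roll": 0}, {"translation": [-1.5, 0, 6], "roll": 0}, {"translation": [-0.5, 0, 4], "roll": 0}, {"translation": [-0.5, 0, 3], "roll": 0}, {"translation": [0, 0, 0], "roll": 0}, {"translation": [0, 0, 0], "roll": 0}])

```text
time: 4.57
tool_pos: [0.5624, -0.0805, 0.0994]
tool_rot: [3.141, -0.001, -3.056]
contact_force: [1.1, -0.4, -0.3]
opening: 0.0005
grip_force: 0.0
```

Call:
step_arm(commands=[{"translation": [-0.5, 0, 2], "roll": 0}, {"translation": [-0.5, 0, 2], "roll": 0}, {"translation": [-0.5, 0, 2], "roll": 0}, {"translation": [0, 0, 0], "roll": 0}, {"translation": [0, 0, 0], "roll": 0}])

```text
time: 4.98
tool_pos: [0.564, -0.0805, 0.0937]
tool_rot: [3.142, 0.0, -3.056]
contact_force: [0.3, 0.2, 1.3]
opening: 0.0004
grip_force: 0.4
```

Call:
step_arm(commands=[{"translation": [-0.5, 0, 2], "roll": 0}, {"translation": [-0.5, 0, 2], "roll": 0}, {"translation": [0, 0, 0], "roll": 0}, {"translation": [0, 0, 0], "roll": 0}])

```text
time: 5.32
tool_pos: [0.5649, -0.0803, 0.0895]
tool_rot: [3.141, -0.0, -3.056]
contact_force: [0.5, -0.1, 0.4]
opening: 0.0003
grip_force: 0.4
```

Call:
step_arm(commands=[{"translation": [-0.3, 0, 1], "roll": 0}, {"translation": [0, 0, 0], "roll": 0}, {"translation": [0, 0, 0], "roll": 0}])

```text
time: 5.57
tool_pos: [0.5651, -0.0803, 0.089]
tool_rot: [3.142, -0.0, -3.056]
contact_force: [-1.0, -0.3, 4.6]
opening: 0.0001
grip_force: 2.4
```

Call:
step_arm(commands=[{"translation": [-0.3, 0, 1], "roll": 0}, {"translation": [0, 0, 0], "roll": 0}, {"translation": [0, 0, 0], "roll": 0}])

```text
time: 5.82
tool_pos: [0.5653, -0.0804, 0.0887]
tool_rot: [-3.141, -0.0, -3.056]
contact_force: [-4.1, 0.0, 10.0]
opening: 0.0003
grip_force: 5.5
```

```bash
python3 - <<'E'
from h import *
cv2.imwrite("pics/p2.png",cv2.resize(read_camera("side")[220:340,290:450,::-1],None,fx=5,fy=5,interpolation=cv2.INTER_CUBIC))
E
```

```text
(no output)
```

View pics/p2.png

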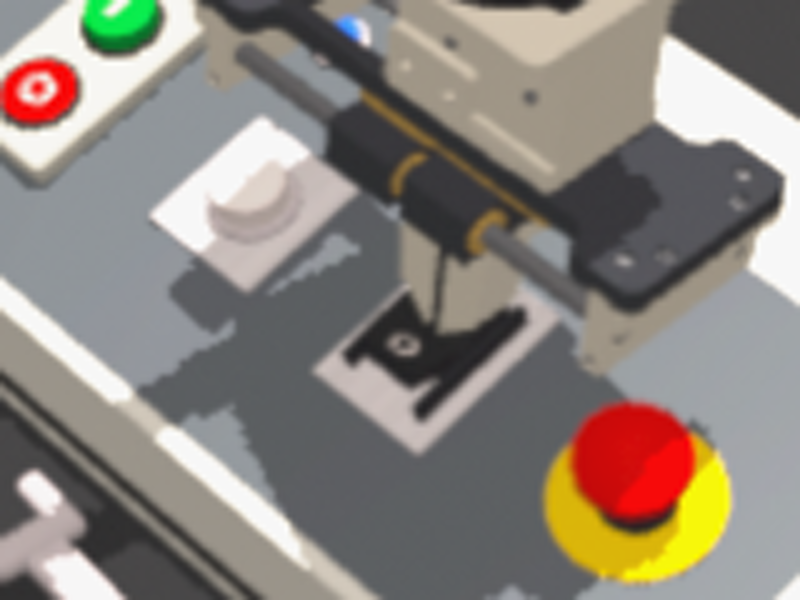

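The tip reached the full-on height with a firm stop (10 N), and the rocker's near end with the ring is now raised. I'll retreat and move over the green button.

Call:
step_arm(commands=[{"translation": [1, 0, -4], "roll": 0}, {"translation": [3, 0, -12], "roll": 0}, {"translation": [3, 0, -20], "roll": 0}, {"translation": [0, 0, -10], "roll": 0}, {"translation": [0, 30, 0], "roll": 0}, {"translation": [0, 30, 0], "roll": 0}, {"translation": [0, 30, 0], "roll": 0}, {"translation": [0, 30, 0], "roll": 0}, {"translation": [0, 30, 0], "roll": 0}, {"translation": [0, 30, 0], "roll": 0}, {"translation": [0, 0, 0], "roll": 0}, {"translation": [0, 0, 0], "roll": 0}, {"translation": [0, 0, 0], "roll": 0}])

```text
time: 6.95
tool_pos: [0.5434, 0.0982, 0.1339]
tool_rot: [-3.141, 0.0, -3.056]
contact_force: [0.6, -0.5, -0.6]
opening: 0.0006
grip_force: 0.0
```

```bash
python3 go.py; python3 - <<'E'
from h import *
cv2.imwrite("pics/p3.png",cv2.resize(read_camera("side")[190:320,270:430,::-1],(738,600),interpolation=cv2.INTER_CUBIC))
E
```

```text
6.95 [0.5434 0.0982 0.1339] [-3.1413e+00  4.0000e-04 -3.0558e+00] 0.0006255342331609511 [ 0.6 -0.5 -0.6]
power 0.03 [ 0.5569 -0.0809  0.1184] move mm [   1.9 -179.6   15.6]
power 0.0 [ 0.5647 -0.0803  0.0894] move mm [  -5.9 -179.6   44.6]
green 0.03 [0.55   0.0991 0.1237] move mm [-6.6  0.4 10.2]
green 0.0 [0.5577 0.0998 0.0948] move mm [-14.4   0.4  39.2]
white 0.03 [0.5387 0.0078 0.1135] move mm [ 12.4 -89.6  20.5]
white 0.0 [0.5465 0.0085 0.0845] move mm [  4.7 -89.6  49.5]
into [-0.258  0.     0.966]
```

View pics/p3.png

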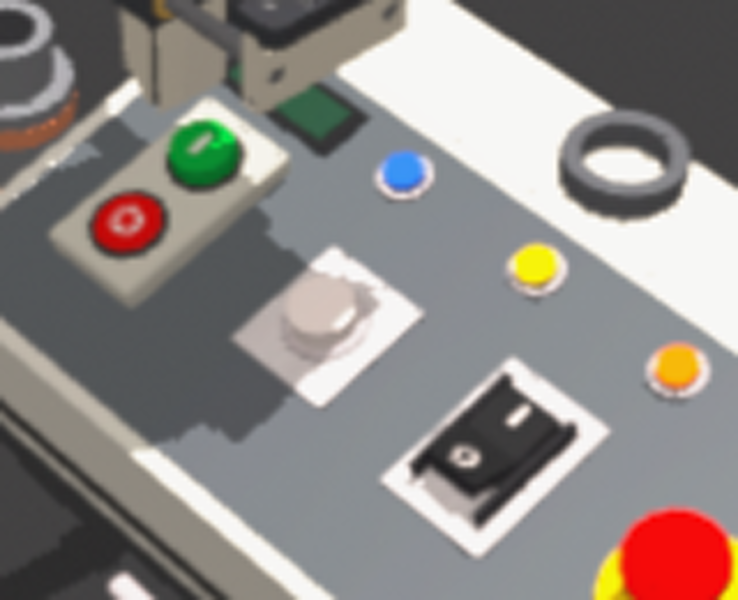

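The rocker is on: far line half flat, near ring end up, at (465,455) in the crop. Now I'll press green.

Call:
step_arm(commands=[{"translation": [-5, 0.4, 8], "roll": 0}, {"translation": [-3, 0, 10], "roll": 0}, {"translation": [-3, 0, 8], "roll": 0}, {"translation": [-1, 0, 4], "roll": 0}, {"translation": [-0.5, 0, 2], "roll": 0}, {"translation": [-0.5, 0, 2], "roll": 0}, {"translation": [-0.5, 0, 2], "roll": 0}, {"translation": [0, 0, 0], "roll": 0}, {"translation": [0, 0, 0], "roll": 0}])

```text
time: 7.75
tool_pos: [0.5568, 0.1001, 0.0978]
tool_rot: [3.141, 0.001, -3.056]
contact_force: [-0.4, -1.0, -0.6]
opening: 0.0005
grip_force: 0.2
```

Call:
step_arm(commands=[{"translation": [-0.5, 0, 2], "roll": 0}, {"translation": [-0.3, 0, 1], "roll": 0}, {"translation": [0, 0, 0], "roll": 0}, {"translation": [0, 0, 0], "roll": 0}])

```text
time: 8.08
tool_pos: [0.5577, 0.1002, 0.0949]
tool_rot: [3.141, 0.001, -3.056]
contact_force: [-1.4, -0.4, 1.7]
opening: 0.0005
grip_force: 1.0
```

Call:
step_arm(commands=[{"translation": [-0.3, 0, 1], "roll": 0}, {"translation": [0, 0, 0], "roll": 0}, {"translation": [0, 0, 0], "roll": 0}])

```text
time: 8.33
tool_pos: [0.5579, 0.1002, 0.0945]
tool_rot: [3.141, 0.001, -3.056]
contact_force: [-3.0, 0.5, 7.1]
opening: 0.0007
grip_force: 3.9
```

Call:
step_arm(commands=[{"translation": [-0.3, 0, 1], "roll": 0}, {"translation": [0, 0, 0], "roll": 0}, {"translation": [0, 0, 0], "roll": 0}])

```text
time: 8.58
tool_pos: [0.5579, 0.1003, 0.0942]
tool_rot: [3.141, 0.001, -3.056]
contact_force: [-5.9, -0.4, 13.4]
opening: 0.0
grip_force: 7.1
```

Call:
step_arm(commands=[{"translation": [1, 0, -4], "roll": 0}, {"translation": [3, 0, -12], "roll": 0}, {"translation": [4, 0, -20], "roll": 0}, {"translation": [4, -30, 0], "roll": 0}, {"translation": [5, -30, 0], "roll": 0}, {"translation": [5, -30, 0], "roll": 0}, {"translation": [5, 0, 0], "roll": 0}, {"translation": [0, 0, 0], "roll": 0}, {"translation": [0, 0, 0], "roll": 0}, {"translation": [0, 0, 0], "roll": 0}])

```text
time: 9.42
tool_pos: [0.539, 0.009, 0.1289]
tool_rot: [3.141, 0.0, -3.056]
contact_force: [0.5, 0.2, 0.3]
opening: 0.0003
grip_force: 0.0
```

```bash
python3 go.py; python3 - <<'E'
from h import *
cv2.imwrite("pics/p4.png",cv2.resize(read_camera("side")[190:320,270:430,::-1],(738,600),interpolation=cv2.INTER_CUBIC))
E
```

```text
9.4167 [0.539  0.009  0.1289] [ 3.1413e+00  5.0000e-04 -3.0556e+00] 0.00034627591628919215 [0.5 0.2 0.3]
power 0.03 [ 0.5569 -0.0809  0.1184] move mm [-10.1 -91.2  10.5]
power 0.0 [ 0.5647 -0.0803  0.0894] move mm [-17.9 -91.2  39.5]
green 0.03 [0.55   0.0991 0.1237] move mm [-18.6  88.8   5.2]
green 0.0 [0.5577 0.0998 0.0948] move mm [-26.4  88.8  34.2]
white 0.03 [0.5387 0.0078 0.1135] move mm [ 0.4 -1.2 15.5]
white 0.0 [0.5465 0.0085 0.0845] move mm [-7.3 -1.2 44.4]
into [-0.258 -0.     0.966]
```

View pics/p4.png

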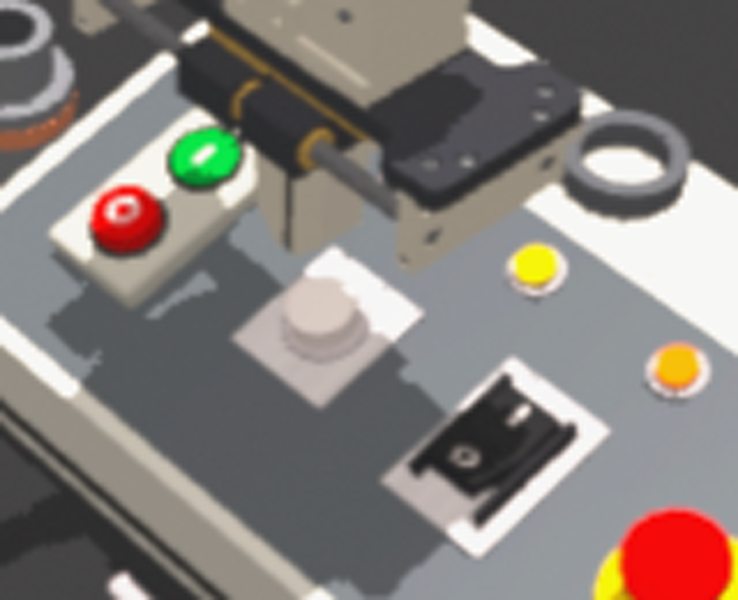

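Green is in at (205,157), red is out at (127,218) and the rocker is still on. Now I'll press white.

Call:
step_arm(commands=[{"translation": [0, -1.2, 15], "roll": 0}, {"translation": [-3, 0, 12], "roll": 0}, {"translation": [-2, 0, 8], "roll": 0}, {"translation": [-0.8, 0, 3], "roll": 0}, {"translation": [-0.5, 0, 2], "roll": 0}, {"translation": [-0.5, 0, 2], "roll": 0}, {"translation": [-0.3, 0, 1], "roll": 0}, {"translation": [0, 0, 0], "roll": 0}, {"translation": [0, 0, 0], "roll": 0}])

```text
time: 10.22
tool_pos: [0.5459, 0.0077, 0.0861]
tool_rot: [3.141, 0.0, -3.056]
contact_force: [-4.3, 2.7, 4.1]
opening: 0.0005
grip_force: 2.1
```

Call:
step_arm(commands=[{"translation": [-0.3, 0, 1], "roll": 0}, {"translation": [0, 0, 0], "roll": 0}, {"translation": [0, 0, 0], "roll": 0}])

```text
time: 10.47
tool_pos: [0.5462, 0.0077, 0.0849]
tool_rot: [3.141, 0.0, -3.056]
contact_force: [-4.1, 2.4, 4.6]
opening: 0.0004
grip_force: 2.7
```

Call:
step_arm(commands=[{"translation": [-0.3, 0, 1], "roll": 0}, {"translation": [0, 0, 0], "roll": 0}, {"translation": [0, 0, 0], "roll": 0}])

```text
time: 10.72
tool_pos: [0.5465, 0.0077, 0.084]
tool_rot: [3.141, -0.0, -3.056]
contact_force: [-4.0, 1.8, 6.6]
opening: 0.0006
grip_force: 3.7
```

Call:
step_arm(commands=[{"translation": [-0.3, 0, 1], "roll": 0}, {"translation": [0, 0, 0], "roll": 0}, {"translation": [0, 0, 0], "roll": 0}])

```text
time: 10.97
tool_pos: [0.5466, 0.0077, 0.0836]
tool_rot: [3.141, -0.0, -3.056]
contact_force: [-7.7, 2.8, 12.1]
opening: 0.0004
grip_force: 6.8
```

Call:
step_arm(commands=[{"translation": [-0.3, 0, 1], "roll": 0}, {"translation": [0, 0, 0], "roll": 0}, {"translation": [0, 0, 0], "roll": 0}, {"translation": [0, 0, 0], "roll": 0}, {"translation": [0, 0, 0], "roll": 0}, {"translation": [0, 0, 0], "roll": 0}])

```text
time: 11.47
tool_pos: [0.5467, 0.0078, 0.0833]
tool_rot: [3.142, -0.0, -3.056]
contact_force: [-10.4, 2.6, 18.9]
opening: 0.0005
grip_force: 10.1
```

```bash
python3 - <<'E'
from h import *
cv2.imwrite("pics/p5.png",cv2.resize(read_camera("side")[190:320,270:430,::-1],(738,600),interpolation=cv2.INTER_CUBIC))
E
```

```text
(no output)
```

View pics/p5.png

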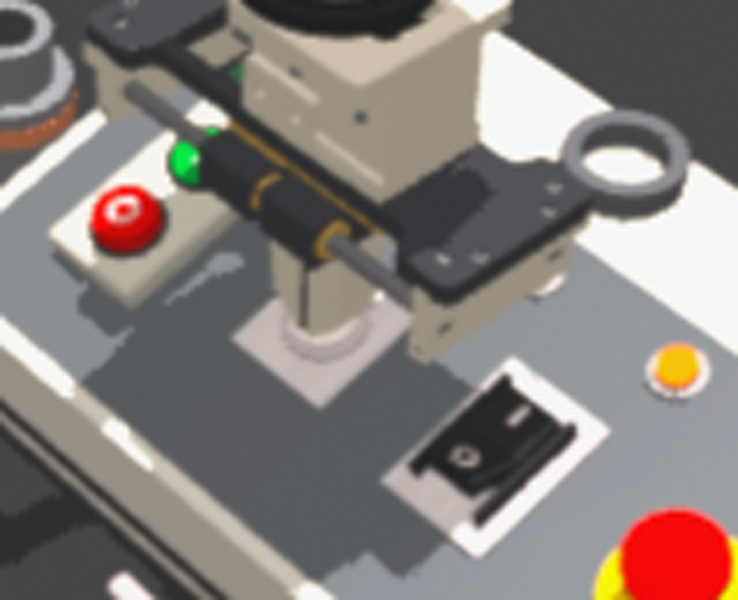

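The white button is bottomed under the fingers at (325,335) with a firm stop of about 19 N. Green is in, the rocker is on and the nut hasn't moved. I'm handing it in.

```bash
python3 -c "
from cell import *
print(hand_in())"
```

```text
the job is handed in; nothing more can be done
None
```

I handed the job in at about 11.5 s with the power rocker on, the green button in and the white inching button held down at about 19 N. The e-stop and loose parts were not touched; hand-in returned no verdict.

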